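# Move the lift-off guard door to the fuse box that carries the fuse

## Robot

A 6-joint arm with a two-finger parallel gripper is mounted at the origin on a cart in front of the work surface, level with it; the furniture and walls round the work are solid. World frame = base frame: x ahead of the robot, y to its left, z up, the work surface at z = 0. Lengths are in m, angles in rad, forces in N, time in s.
With the tool pointing down it reaches from about 0.425 to 0.95 m from the base axis. Payload 3.5 kg.
Tool frame: the origin (TCP) lies at the very end of the fingers, on their centre line; the grasp point (between the pads) lies ctrl.pinch_z behind it (ctrl.pinch_z is the distance from the TCP to the grasp point, in m); z points along the fingers, y is the line along which they close (so a half turn about z gives the same grasp; the last joint's range is limited). The gripper opens to 85 mm and grips with 20 to 120 N. Pads are 22 mm wide; open, the fingers measure 114 mm over their backs; the gripper's body (76 mm by 85 mm) begins 54 mm behind the grasp point. The pads swing forward as they close: fully open they stand 13 mm farther back than shut.
Start: joints at [-0.15, 0.286, 1.577, -0, 1.279, -0.15], TCP at [0.675, 0, 0.196] pointing down, gripper open.
Joint ranges: [-2.77, 2.77], [-0.9, 2.22], [0.21, 2.48], [-1.53, 4.67], [0.24, 2.81], [-2.84, 2.84]. Speed limits (rad/s): [2.79, 2.79, 3.14, 3.14, 3.14, 3.14].

## Interface

Orientations are given as a unit quaternion [x, y, z, w].
In Python, from plant import ctrl gives the robot as it stands.
- The arm moves only by the shell command python3 -m inch 'ROWS' [FORCE]. ROWS is a JSON list of rows, 1 to 10 of them, each of 7 numbers: dx, dy, dz in m, then a rotation vector rx, ry, rz in rad, then the opening from 0.0 (shut) to 1.0 (fully open); each row is the pose to reach, as a shift and turn from the pose commanded when the command began, along the tool's axes at that moment; what a row does not reach only later rows make up. A row lasts 1/8 s, in which the tool goes at most 0.0625 m and 0.188 rad, less where a joint would pass 70% of its speed; a pose out of reach is approached as far as the arm can. The fingers move at their own pace and stop on an object; FORCE is the grip in N (left out, the last holds). Time passes only in rows, so rows that do not move let the fingers close. It prints the time, the measured TCP pose, the force, the opening and the grip force at its end.
- ctrl.get_state(): the state, without advancing time (a new reading comes with each control period).
- ctrl.read_camera(name): name is "scene" or "side" or "wrist"; returns a dict with "pixels" (400x640x3 uint8, red, green, blue), "camera_matrix" (3x3 intrinsics, pixels), "xyz" and "orientation" of the camera in the world. Camera axes: x right, y down, z forward; pixel columns grow to the right and rows downward; lengths in m; the calibration is good to about 2 mm. The wrist camera is an equidistant fisheye: a pixel r from the principal point sees the ray r / f radians off the axis. A picture is of the moment at which its call begins. There is no depth.
- ctrl.sign_off(): hands the job in; it is judged then, once.
Trained networks look in the newest picture that a camera, given by its name, has taken for a name from the list of things; names that differ only in an ending like _2 or _b are one class to them, and where a whole thing is asked for, a point or a joint stands for the part that bears it (a point fixed in the world has none). Each returns a list of dicts, best first, with "conf" (0 to 1); they miss things now and then, are a little off and sometimes report something else, mostly with a low value. They report only what shows in the picture. A call takes as long as a camera call.
- ctrl.recognise(camera, thing): "position" ([x, y, z] in m, in world coordinates, good to about 4 mm: the middle of the surface that is visible of it).
- ctrl.masks_of(camera, thing): "region" (400x640 bool, what is visible of it).
- ctrl.mark_of(camera, thing): "position" ([x, y, z] in m, in world coordinates, good to about 4 mm: a listed point, or the origin of a listed thing).
The state is a dict: "time": time; "qpos": joint angles; "dq": joint speeds; "joint_efforts": joint torques, N m; "eef_pos": TCP position; "tcp_rot": TCP orientation; "contact_force": force on the tool from outside, world axes, zero at the start; "wrist_torque": the same for the moment, N m; "opening": opening from 0.0 (shut) to 1.0 (fully open); "finger_force": force on a finger pad.
Only numpy, scipy, OpenCV 4.12 (cv2) and the standard library are available. Lean on these libraries where they do the work, as an engineer would, in place of code of your own. Each camera call takes 0.05 s, during which the arm holds its last target. There are 200 camera calls.

## Task

One of the two fuse boxes carries the fuse but stands open; the guard door hangs on the other, empty one. Push back the empty box's sprung hinge bolt until it is held back, lift the door off, hang it on the box with the fuse (its eye right up the fixed pin, the door flat), then let that box's bolt snap fully home through the door's other eye. Leave the screwdriver, pliers and insulator where they lie.

Things in the scene. Friction and masses are not known exactly. Their poses are not given: they have to be found in the camera images.
- box_a: grey steel fuse box screwed down, 110 x 170 x 56 mm (x, y, z), empty, wearing the door at the start. Origin: centre of its underside, z up. Hinge line: along y at x = -45, z = 68 mm, above the -x wall. Fixed pin at the +y end, sprung bolt at the -y end, on a fixed deck (y -85 to -24, top z = 55). The boxes may stand either way round, left or right; yaw 0.25 to 0.65 rad.
- box_b: the box with the white fuse carrier in it, open at the start, its bolt held back; otherwise the same as box_a, with the same measures in its own frame
- door: loose steel door, 0.26 to 0.42 kg: plate x -31 to 53, y -26 to 80, 3 mm thick, with two eyes. Origin: underside, over the box's origin (0, 0, 56 mm) when hung, axes as the box's; it rests on the rim. With the bolt held back it slides 11 to 16 mm to -y off the fixed pin, then lifts straight up; it goes on the same way round, until its eye meets the pin's shoulder (about y = +1 mm)
- door_handle (a point): middle of the door's black bow handle: a bar 12 x 12 mm, 66 mm long in the door's x, at (6, 27, 38) mm in the door's frame; 29 mm clear under it
- bolt_a (a joint): how far box_a's bolt (9 mm rod, tapered tip at y = -15 when home) is drawn back to -y, m: 0 home, 0.027 at the stop. Its spring pushes home with 4 N at 0, 9 N at the stop. From 0.024 on the handle can swing outward behind the end of the side plate (x -55 to -52, y -70 to -40, top z = 82 mm), which then holds the bolt back at about 0.024
- bolt_b (a joint): the same for box_b's bolt; it starts held back at 0.024
- handle_a (a joint): roll of box_a's bolt handle about the bolt, rad: 0 upright, to -0.35 inward over the box, to 0.95 outward (-x). Beside the plate it reaches only about 0.2 outward; holding the bolt back it stands at 0.4 to 0.95. Rolled up to below 0.15 it lets the bolt fly home. It stays where it is put
- handle_b (a joint): the same for box_b's bolt handle; it starts between 0.6 and 0.92
- knob_a (a point): middle of the black knob (18 mm wide and high) on box_a's bolt handle, 44 mm from the bolt's axis on an 8 mm stem; handle upright and bolt home, it is at (-45, -50, 112) mm in the box's frame; it moves with the bolt and rolls with the handle
- knob_b (a point): the same for box_b
- screwdriver: loose bystander: red-handled screwdriver, 171 mm, lying; origin at its middle, on the bench
- pliers: loose bystander: red-handled pliers, 173 mm, lying; origin at their middle, on the bench
- insulator: loose bystander: white porcelain insulator, 40 mm wide, 47 mm high, standing; origin under its middle
- pin_a (a point): tip of box_a's fixed pin, at (-45, 59, 68) mm in the box's frame: 9 mm thick, nose tapered over 3 mm, 11 mm long, pointing to the box's -y; its 16 mm shoulder is at y = 70
- pin_b (a point): the same for box_b
- door_pin_eye (a point): middle of the eye for the fixed pin, at (-45, 65, 12) mm in the door's frame: 8 mm thick (y 61 to 69), opening 12 mm square, outside 20 mm square
- door_bolt_eye (a point): middle of the eye for the bolt, at (-45, -19, 12) mm in the door's frame: 6 mm thick (y -22 to -16), opening 12 mm square

How it is judged:
On the way, in this order (a step that is already met when the one before it is completed fails the run):
1. the empty box's bolt is drawn back (value of joint bolt_a above 0.02 m), for 0.2 s.
2. the door is lifted off the empty box (z of door in the frame of box_a above 0.08 m), for 0.1 s.
At the end, for the whole second after the job is handed in: The door hangs on the box with the fuse, at rest: within 3.5 mm of its place along and across the hinge line, 3 mm in height, 0.05 rad flat and square; that box's bolt is within 3 mm of fully home (x of door in the frame of box_b between -0.0035 and 0.0035 m and y of door in the frame of box_b between -0.0035 and 0.004 m and z of door in the frame of box_b between 0.053 and 0.059 m and angle between the x axis of door and the x axis of box_b, either way round below 0.05 rad and angle between door's own z axis and vertical below 0.05 rad and value of joint bolt_b below 0.003 m and linear speed of door below 0.01 m/s); the robot touches nothing.
It fails at once if the screwdriver is shifted by more than 25 mm (distance of screwdriver from where it was at the start of the episode above 0.025 m).
It fails at once if the pliers is shifted by more than 25 mm (distance of pliers from where it was at the start of the episode above 0.025 m).
It fails at once if the insulator is shifted by more than 25 mm (distance of insulator from where it was at the start of the episode above 0.025 m).
It also fails if it takes over 58 s, if anything falls off the work surface, if the arm or the gripper's body presses on something with over 40 N, if the wrist force passes 120 N, or if a joint passes its speed limit or range.

## Working session

There is one attempt and no reset: what is moved stays moved. The work goes in short steps, Python scripts to look and compute and a shell command to move; the robot and the scene stay as the last step left them, time stands still between calls to the robot, and variables do not carry over. Pictures are saved under pics/ and viewed, at most 10 in all, crops included, and the job is handed in when it is done.

```bash
mkdir -p pics; ls; python3 - <<'E'
from plant import ctrl
import cv2,numpy as np
s=ctrl.get_state();print(s['time'],s['eef_pos'],s['tcp_rot'],ctrl.pinch_z)
ims=[]
for c in ['scene','side']:
    r=ctrl.read_camera(c);cv2.imwrite(f'pics/{c}0.png',r['pixels'][:,:,::-1])
    print(c,r['xyz'],r['orientation'],r['camera_matrix'].tolist() if hasattr(r['camera_matrix'],'tolist') else r['camera_matrix'])
    for t in ['box_a','box_b','door','door_handle','knob_a','pin_a','door_pin_eye','door_bolt_eye','screwdriver','pliers','insulator']:
        print(c,t,[(round(d['conf'],2),np.round(d['position'],4).tolist()) for d in ctrl.mark_of(c,t)[:3]])
print(ctrl.get_state()['time'])
E
```

```text
pics
0.0 [6.74248963e-01 1.36762853e-04 1.94728099e-01] [ 7.07127031e-01  7.07085512e-01 -7.03986817e-04 -9.72217653e-04] 0.0187
scene [ 0.17364761 -0.74972028  0.57846443] [ 0.837821   -0.25700737  0.13463434 -0.46246814] [[382.3811915750856, 0.0, 316.16817640888996], [0.0, 382.3811915750856, 194.4739232695204], [0.0, 0.0, 1.0]]
scene box_a [(0.65, [0.6091, -0.2353, 0.0003])]
scene box_b [(0.65, [0.6091, -0.2353, 0.0003])]
scene door [(0.76, [0.6061, -0.2335, 0.0581])]
scene door_handle [(0.79, [0.6014, -0.2066, 0.0908])]
scene knob_a [(0.62, [0.503, -0.0577, 0.1065]), (0.52, [0.5974, -0.2969, 0.115])]
scene pin_a [(0.74, [0.4584, 0.078, 0.0665]), (0.7, [0.53, 0.0472, 0.003]), (0.69, [0.5391, -0.2014, 0.0686])]
scene door_pin_eye []
scene door_bolt_eye [(0.69, [0.5793, -0.2675, 0.0706])]
scene screwdriver [(0.54, [0.3989, -0.1229, 0.0026])]
scene pliers [(0.81, [0.7757, -0.1874, -0.0003])]
scene insulator [(0.61, [0.7039, -0.0538, -0.0001])]
side [0.51116608 0.7185418  0.61748637] [-0.0343231   0.87299525 -0.48579642  0.02651522] [[513.102774978927, 0.0, 315.8965438505327], [0.0, 51
[... 182 characters left out ...]
 [(0.87, [0.5289, 0.0442, -0.0002]), (0.81, [0.613, -0.2289, -0.0008]), (0.54, [0.4006, -0.1256, -0.0005])]
side door [(0.79, [0.6036, -0.2298, 0.0519])]
side door_handle [(0.56, [0.5951, -0.201, 0.0932])]
side knob_a [(0.58, [0.5926, -0.2931, 0.1117]), (0.53, [0.6036, -0.2284, 0.0533])]
side pin_a [(0.6, [0.5373, -0.2036, 0.065]), (0.58, [0.4574, 0.0696, 0.0694])]
side door_pin_eye [(0.66, [0.5325, -0.1977, 0.0618])]
side door_bolt_eye [(0.7, [0.583, -0.2669, 0.0651]), (0.32, [0.7043, -0.0529, -0.0042])]
side screwdriver [(0.55, [0.4014, -0.1257, 0.002])]
side pliers [(0.8, [0.7741, -0.1881, 0.0013])]
side insulator [(0.58, [0.7001, -0.0531, -0.0024]), (0.31, [0.5373, -0.2014, 0.0663])]
1.2
```

View pics/scene0.png

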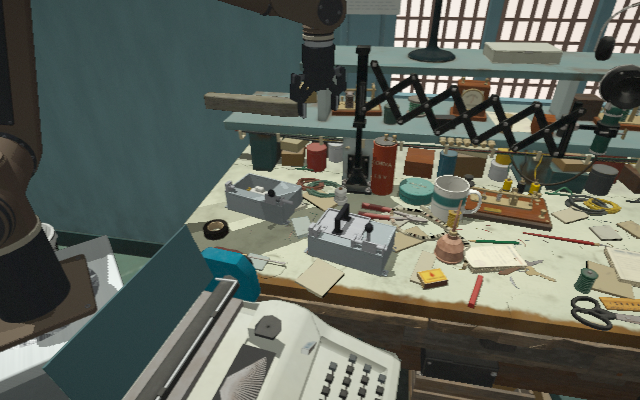

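View pics/side0.png

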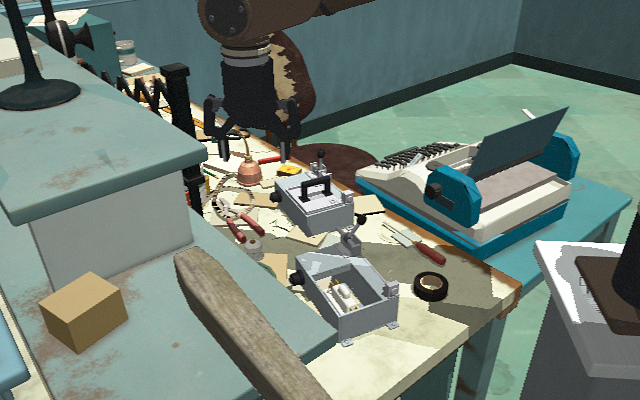

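Scene view: box_a wears the door at about (350,240), with the upright knob at (368,227). Box_b stands open at (263,198). In the side view, box_b is at (345,290) and its knob is swung out at (358,220); box_a is at (315,200). I'll turn the tool to the box direction while moving over, then measure with the wrist camera.

```bash
cat > h.py <<'E'
from plant import ctrl
import numpy as np,cv2
from scipy.optimize import least_squares
from scipy.spatial.transform import Rotation as R
L={'pin':(-45,59,68),'box':(0,0,0),'door':(0,0,56),'door_handle':(6,27,94),'door_pin_eye':(-45,65,68),'door_bolt_eye':(-45,-19,68)}
def marks(cam,things):
    return {t:[(d['conf'],np.array(d['position'])) for d in ctrl.mark_of(cam,t) if d['conf']>.4] for t in things}
def fit(obs):  # obs: list of (local mm, world m, weight)
    A=np.array([o[0] for o in obs])/1000.;B=np.array([o[1] for o in obs])
    f=lambda p:(np.c_[np.cos(p[2])*A[:,0]-np.sin(p[2])*A[:,1]+p[0],np.sin(p[2])*A[:,0]+np.cos(p[2])*A[:,1]+p[1]]-B[:,:2]).ravel()
    r=least_squares(f,[B[:,0].mean(),B[:,1].mean(),.5],loss='soft_l1',f_scale=.004)
    return r.x,np.linalg.norm(f(r.x).reshape(-1,2),axis=1)*1000
def loc2w(p,l):
    l=np.array(l)/1000.;c,s=np.cos(p[2]),np.sin(p[2])
    return np.array([c*l[0]-s*l[1]+p[0],s*l[0]+c*l[1]+p[1],l[2]])
def w2loc(p,w):
    w=np.array(w);c,s=np.cos(p[2]),np.sin(p[2]);d=w[:2]-p[:2]
    return np.array([c*d[0]+s*d[1],-s*d[0]+c*d[1],w[2]])*1000
def totool(dw):  # world vector -> tool axes
    return R.from_quat(ctrl.get_state()['tcp_rot']).inv().apply(dw)
def project(r,w):  # wrist fisheye / pinhole
    K=np.array(r['camera_matrix']);c=R.from_quat(r['orientation']).inv().apply(np.atleast_2d(w)-r['xyz'])
    return c,K
def wristpix(r,w):
    c,K=project(r,w);n=np.linalg.norm(c[:,:2],axis=1);th=np.arctan2(n,c[:,2])
    return np.c_[K[0,0]*th*c[:,0]/n+K[0,2],K[1,1]*th*c[:,1]/n+K[1,2]]
def pinpix(r,w):
    c,K=project(r,w);return np.c_[K[0,0]*c[:,0]/c[:,2]+K[0,2],K[1,1]*c[:,1]/c[:,2]+K[1,2]]
def ray(r,uv,fish):
    K=np.array(r['camera_matrix']);x=(uv[0]-K[0,2])/K[0,0];y=(uv[1]-K[1,2])/K[1,1]
    n=np.hypot(x,y)
    v=np.array([np.sin(n)*x/n,np.sin(n)*y/n,np.cos(n)]) if fish else np.array([x,y,1.])
    return R.from_quat(r['orientation']).apply(v/np.linalg.norm(v))
E
python3 -m inch '[[0.0,-0.02,0,0,0,0.18,0.6],[-0.02,-0.04,0,0,0,0.36,0.6],[-0.04,-0.06,0,0,0,0.54,0.6],[-0.06,-0.07,0,0,0,0.72,0.6],[-0.08,-0.08,-0.02,0,0,0.9,0.6],[-0.08,-0.08,-0.04,0,0,1.03,0.6],[-0.08,-0.08,-0.05,0,0,1.03,0.6]]'
python3 - <<'E'
from h import *
A=[];B=[]
for c in ['wrist','scene','side']:
    r=ctrl.read_camera(c); cv2.imwrite(f'pics/{c}1.png',r['pixels'][:,:,::-1])
    if c=='wrist':print(r['xyz'],r['orientation'],np.array(r['camera_matrix'])[0])
    m=marks(c,['box_a','door','door_handle','knob_a','pin_a','door_pin_eye','door_bolt_eye'])
    for t,l in m.items():
        print(c,t,[(round(a,2),np.round(p,4).tolist()) for a,p in l])
        k=t.replace('_a','')
        if k not in L: continue
        for cf,p in l:
            if abs(p[2]-L[k][2]/1000)>.015: continue
            ca=loc2w([.61,-.232,.55],L[k]);cb=loc2w([.529,.044,.52],L[k])
            if np.linalg.norm(ca-p)<.03:A.append((L[k],p))
            elif np.linalg.norm(cb-p)<.03 and k in('pin','box'):B.append((L[k],p))
print('A',*fit(A));print('B',*fit(B));print(ctrl.get_state()['time'])
E
```

```text
time: 2.08
eef_pos: [0.5954, -0.0804, 0.2477]
tcp_rot: [0.964, 0.268, 0.001, 0.001]
contact_force: [-0.6, 0.0, 0.7]
opening: 0.601
finger_force: 0.0
[ 0.6521279  -0.04602683  0.42537643] [ 0.86223769 -0.48795989 -0.06609427  0.11862909] [309.70691629   0.         316.74850412]
wrist box_a [(0.65, [0.522, 0.0441, 0.0014])]
wrist door [(0.93, [0.6035, -0.227, 0.0556])]
wrist door_handle [(0.73, [0.5976, -0.1992, 0.0896])]
wrist knob_a [(0.79, [0.5931, -0.297, 0.109]), (0.68, [0.4999, -0.0544, 0.0976])]
wrist pin_a [(0.7, [0.4583, 0.0713, 0.0681]), (0.63, [0.5351, -0.2019, 0.0691])]
wrist door_pin_eye [(0.67, [0.5323, -0.1937, 0.0703])]
wrist door_bolt_eye [(0.83, [0.5808, -0.2679, 0.0639])]
scene box_a [(0.87, [0.5321, 0.0472, -0.0]), (0.65, [0.6105, -0.2348, 0.0026]), (0.51, [0.6089, -0.2317, 0.0588]), (0.42, [0.7059, -0.0559, -0.0023])]
scene door [(0.63, [0.6074, -0.2291, 0.0578])]
scene door_handle [(0.74, [0.5981, -0.2061, 0.0919])]
scene knob_a [(0.65, [0.5028, -0.0593, 0.1031]), (0.52, [0.5943, -0.3, 0.1116])]
scene pin_a [(0.8, [0.5409, -0.2022, 0.0686]), (0.65, [0.5351, -0.198
[... 251 characters left out ...]
(0.67, [0.6003, -0.2258, 0.0553])]
side door_handle [(0.7, [0.5335, -0.1933, 0.0642]), (0.55, [0.5949, -0.2041, 0.0946])]
side knob_a [(0.51, [0.5948, -0.2935, 0.1133]), (0.51, [0.5029, -0.0553, 0.1066])]
side pin_a [(0.78, [0.4551, 0.0739, 0.0671])]
side door_pin_eye [(0.64, [0.5341, -0.1964, 0.065])]
side door_bolt_eye [(0.78, [0.5807, -0.2657, 0.0647])]
A [ 0.60705447 -0.22804498  0.56305571] [3.70489815 2.81279836 2.4240134  3.94673684 1.67322369 7.58300203
 1.11015828 4.10756338 3.39148463 4.30878887 3.62167209 2.36846483
 3.82502707 7.11778466 3.50691656 0.72865462 2.88750222]
B [0.52664818 0.04501344 0.52464626] [4.73708522 2.24241973 5.87395525 3.07321903 2.9456057  3.0686451 ]
3.275
```

```bash
cat > ov.py <<'E'
from h import *
def overlay(src,r,pa,pb,out,crop=None,sc=1,fish=True):
    im=cv2.resize(src[:,:,::-1],None,fx=sc,fy=sc,interpolation=cv2.INTER_CUBIC)
    pj=wristpix if fish else pinpix
    def P(p,l): return tuple(np.round((pj(r,loc2w(p,l))[0]+.5)*sc-.5).astype(int))
    for p,col in ((pa,(0,0,255)),(pb,(255,0,255))):
        rim=[(x*55,y*85,56) for x,y in((-1,-1),(1,-1),(1,1),(-1,1))]
        foot=[(a,b,0) for a,b,_ in rim]
        for q in(rim,foot):
            for i in range(4): cv2.line(im,P(p,q[i]),P(p,q[(i+1)%4]),col,1)
        cv2.line(im,P(p,(-45,59,68)),P(p,(-45,70,68)),(0,255,0),1)
    if crop: im=im[crop[1]:crop[3],crop[0]:crop[2]]
    cv2.imwrite(out,im)
E
python3 - <<'E'
from ov import *
r=ctrl.read_camera('wrist');p=wristpix(r,np.array([[.607,-.228,.05],[.527,.045,.05]]));print(p)
pa=[.6071,-.228,.563];pb=[.5266,.045,.5246]
lo=np.clip(p.min(0)-110,0,None);hi=p.max(0)+110
overlay(r['pixels'],r,pa,pb,'pics/w2.png',None,1.25)
np.savez('w2.npz',**r)
E
```

```text
[[417.09317538 223.54351747]
 [205.19823486 170.16542034]]
```

View pics/w2.png

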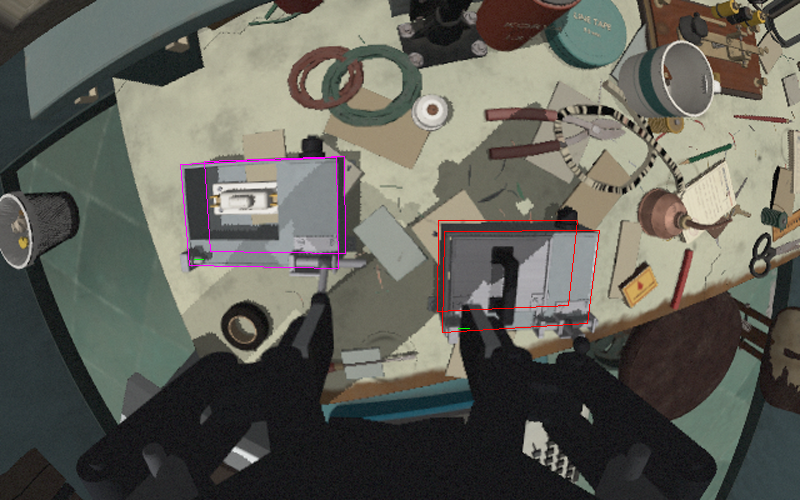

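Both fitted outlines match: box_b spans about x 185–345, y 155–268, and box_a about x 440–597, y 228–330. The fingers hide the hinge side, so I'll flip the tool half a turn, which puts the wrist camera over the hinges, and go above box_a.

```bash

python3 -m inch '[[-0.01,0.02,0,0,0,-0.185,0.5],[-0.02,0.04,0,0,0,-0.37,0.5],[-0.04,0.06,0,0,0,-0.555,0.5],[-0.05,0.08,0,0,0,-0.74,0.5],[-0.06,0.1,0,0,0,-0.925,0.5],[-0.07,0.12,0,0,0,-1.11,0.5],[-0.08,0.14,0,0,0,-1.295,0.5],[-0.09,0.16,0,0,0,-1.48,0.5],[-0.098,0.163,0,0,0,-1.665,0.5]]'
python3 -m inch '[[0,0,0,0,0,-0.185,0.5],[0,0,0,0,0,-0.37,0.5],[0,0,0,0,0,-0.555,0.5],[0,0,0,0,0,-0.74,0.5],[0,0,0,0,0,-0.925,0.5],[0,0,0,0,0,-1.11,0.5],[0,0,0,0,0,-1.295,0.5],[0,0,0,0,0,-1.49,0.5],[0,0,0,0,0,-1.49,0.5]]'
python3 - <<'E'
from ov import *
s=ctrl.get_state();print(s['qpos'],s['eef_pos'])
print('tool x,y',R.from_quat(s['tcp_rot']).as_matrix()[:,:2].round(3).tolist())
r=ctrl.read_camera('wrist');np.savez('w3.npz',**r)
for t,l in marks('wrist',['door_handle','knob_a','pin_a','door_pin_eye','door_bolt_eye','door','box_a']).items():
    print(t,[(round(a,2),np.round(p,4).tolist()) for a,p in l])
pa=[.6071,-.228,.563];pb=[.5266,.045,.5246]
overlay(r['pixels'],r,pa,pb,'pics/w3.png',None,1.25)
E
```

```text
time: 4.45
eef_pos: [0.5948, -0.2715, 0.2458]
tcp_rot: [0.449, 0.894, -0.0, -0.0]
contact_force: [0.9, -0.4, 0.4]
opening: 0.496
finger_force: 0.0
time: 5.58
eef_pos: [0.5949, -0.2702, 0.2461]
tcp_rot: [-0.273, 0.962, 0.0, -0.0]
contact_force: [0.4, -0.4, -1.2]
opening: 0.502
finger_force: 0.0
[-5.81349716e-01  2.06614345e-01  1.58107107e+00  5.89745943e-07
  1.35402471e+00 -2.70460924e+00] [ 0.59486924 -0.27015403  0.24606271]
tool x,y [[-0.851, -0.525], [-0.525, 0.851], [0.0, 0.0]]
door_handle [(0.76, [0.5963, -0.199, 0.0937]), (0.65, [0.4586, 0.074, 0.0668]), (0.45, [0.5813, -0.2692, 0.0673])]
knob_a [(0.59, [0.5027, -0.0553, 0.0983]), (0.56, [0.7785, -0.1887, -0.0038]), (0.52, [0.5951, -0.299, 0.1106])]
pin_a [(0.77, [0.4618, 0.0708, 0.0669]), (0.68, [0.5349, -0.2007, 0.0678])]
door_pin_eye [(0.6, [0.5342, -0.1943, 0.0709])]
door_bolt_eye [(0.84, [0.5809, -0.2677, 0.0643])]
door [(0.97, [0.6075, -0.2256, 0.0531])]
box_a [(0.64, [0.5947, -0.2977, 0.1076]), (0.57, [0.5253, 0.0443, 0.0025]), (0.51, [0.5373, -0.2017, 0.0661])]
```

View pics/w3.png

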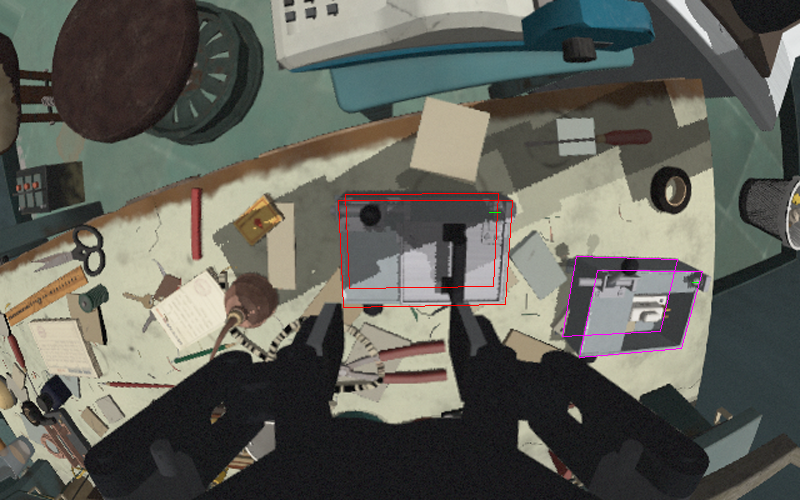

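Box_a's upright knob is at (370,214), the handle bar at (453,258), and the bolt-eye is just right of the bolt. Next I'll check the knob position by intersecting pixel rays.

```bash
python3 - <<'E'
from h import *
r=dict(np.load('w3.npz'))
for n,uv,z in(('knobtop',(370,214),.121),('handletop',(453,258),.1),('handle L/upper end',(455,225),.1),('handle lower end',(446,291),.1)):
    d=ray(r,np.array(uv)/1.25,True);t=(z-r['xyz'][2])/d[2];print(n,(r['xyz']+t*d).round(4))
# triangulate knob wrist+scene via masks centroid
I=[]
for c in('wrist','scene','side'):
    q=ctrl.read_camera(c)
    best=None
    for m in ctrl.masks_of(c,'knob_a')[:4]:
        v,u=np.nonzero(m['region']);
        d=ray(q,(u.mean(),v.mean()),c=='wrist');t=(.112-q['xyz'][2])/d[2];p=q['xyz']+t*d
        print(c,round(m['conf'],2),len(u),p.round(4))
E
```

```text
knobtop [ 0.5896 -0.2977  0.121 ]
handletop [ 0.5887 -0.2154  0.1   ]
handle L/upper end [ 0.5632 -0.2303  0.1   ]
handle lower end [ 0.6176 -0.2035  0.1   ]
wrist 0.73 268 [ 0.509  -0.0672  0.112 ]
wrist 0.62 248 [ 0.5916 -0.2972  0.112 ]
scene 0.45 88 [ 0.4966 -0.0823  0.112 ]
side 0.44 167 [ 0.5128 -0.0162  0.112 ]
```

```bash

python3 -m inch '[[0.005,-0.01,0.04,0,0,0,0.5],[0.01,-0.02,0.09,0,0,0,0.5],[0.015,-0.022,0.13,0,0,0,0.5],[0.015,-0.022,0.154,0,0,0,0.5],[0.015,-0.022,0.154,0,0,0,0.15],[0.015,-0.022,0.154,0,0,0,0.15],[0.015,-0.022,0.154,0,0,0,0.15],[0.015,-0.022,0.154,0,0,0,0.15]]' 40
python3 - <<'E'
from h import *
r=ctrl.read_camera('wrist');cv2.imwrite('pics/w4.png',cv2.resize(r['pixels'][80:320,180:480,::-1],None,fx=2.4,fy=2.4))
E
```

```text
time: 7.28
eef_pos: [0.5945, -0.2972, 0.0937]
tcp_rot: [-0.274, 0.962, -0.001, 0.001]
contact_force: [0.3, -0.1, 0.1]
opening: 0.154
finger_force: 0.0
```

View pics/w4.png

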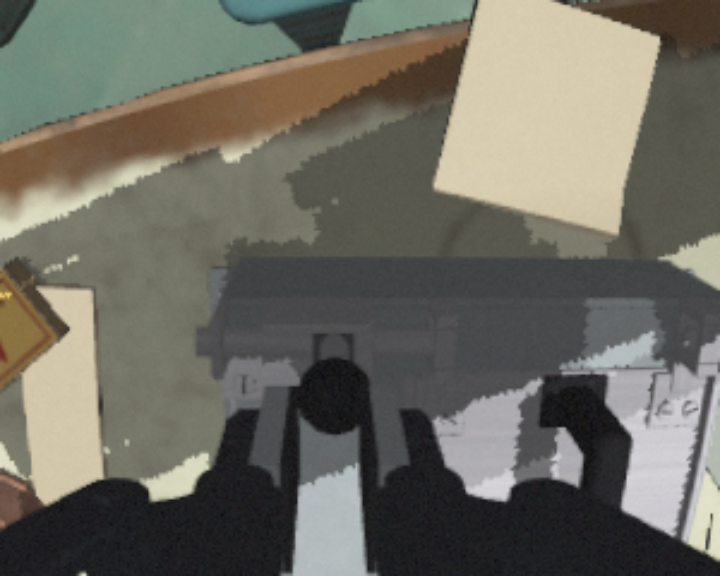

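The knob at (335,395) sits between the fingers at (270,430) and (390,430), which aren't closed on it yet. I'll close further.

```bash

python3 -m inch '[[0,0,0,0,0,0,0],[0,0,0,0,0,0,0],[0,0,0,0,0,0,0]]' 50
python3 - <<'E'
from h import *
print(marks('wrist',['knob_a']))
ctrl.read_camera('wrist')
print(marks('wrist',['knob_a']), marks('scene',['knob_a']))
E
```

```text
time: 7.7
eef_pos: [0.5936, -0.2967, 0.0921]
tcp_rot: [-0.274, 0.962, 0.0, -0.0]
contact_force: [-0.5, -0.2, -0.3]
opening: 0.002
finger_force: 0.0
{'knob_a': [(0.87, array([ 0.5008, -0.0551,  0.0994])), (0.74, array([ 0.5942, -0.297 ,  0.1126]))]}
{'knob_a': [(0.66, array([ 0.5007, -0.0528,  0.0995])), (0.6, array([ 0.594 , -0.2971,  0.1101]))]} {'knob_a': [(0.56, array([ 0.504 , -0.057 ,  0.1001])), (0.43, array([ 0.5964, -0.3012,  0.1158]))]}
```

```bash
python3 - <<'E'
from h import *
r=ctrl.read_camera('wrist');q=ctrl.read_camera('scene')
a=cv2.resize(r['pixels'][150:290,230:390,::-1],(640,560))
b=cv2.resize(q['pixels'][180:280,300:410,::-1],(616,560))
cv2.imwrite('pics/w5.png',cv2.resize(np.hstack([a,b]),(800,360)))
E
```

```text
(no output)
```

View pics/w5.png

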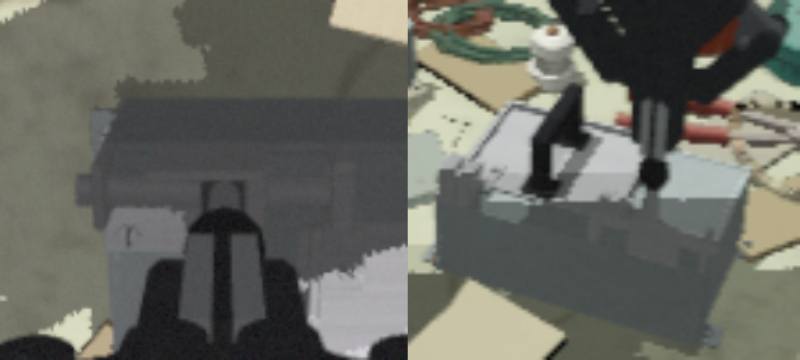

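```bash
python3 - <<'E'
from h import *
r=ctrl.read_camera('wrist');s=ctrl.get_state();T=R.from_quat(s['tcp_rot'])
print(s['eef_pos'],r['xyz'])
for z in(0,-.0187,-.05):
    w=s['eef_pos']+T.apply([0,0,z]);p=wristpix(r,w)[0]
    q=ctrl.read_camera('scene') if z==0 else q
    print(z,w.round(4),'full',p.round(1),'left crop view',((p-[230,150])*[4,4]*.637).round(0),'scene crop', (408+(pinpix(q,w)[0]-[300,180])*[5.6,5.6]*.637).round(0))
E
```

```text
[ 0.59370013 -0.29676003  0.09209248] [ 0.53398957 -0.33380408  0.26961097]
0 [ 0.5937 -0.2968  0.0921] full [317.  235.9] left crop view [222. 219.] scene crop [648. 605.]
-0.0187 [ 0.5937 -0.2968  0.1108] full [317.  248.2] left crop view [222. 250.] scene crop [650. 579.]
-0.05 [ 0.5937 -0.2968  0.1421] full [317.  275.1] left crop view [222. 319.] scene crop [654. 533.]
```

The shut fingers seem to rise from the knob's top, yet nothing is gripped. I'll reopen, go a little lower and pull with the +y finger, watching the force.

```bash

python3 -m inch '[[0,0,-0.03,0,0,0,0.3],[0,0,-0.03,0,0,0,0.4],[0,0,-0.03,0,0,0,0.4],[0,0,0.004,0,0,0,0.4],[0,0,0.004,0,0,0,0.2],[0,0,0.004,0,0,0,0.2]]'
python3 -m inch '[[0,0,0,0,0,0,0.2],[0,-0.006,0,0,0,0,0.2],[0,-0.012,0,0,0,0,0.2],[0,-0.012,0,0,0,0,0.2]]'
python3 - <<'E'
from h import *
for c in('wrist','scene'):
    q=ctrl.read_camera(c)
    cv2.imwrite('pics/%s6.png'%c,q['pixels'][:,:,::-1]); print(c,marks(c,['knob_a']))
a=cv2.imread('pics/wrist6.png')[150:290,230:390];b=cv2.imread('pics/scene6.png')[180:280,300:410]
cv2.imwrite('pics/c6.png',cv2.resize(np.hstack([cv2.resize(a,(640,560)),cv2.resize(b,(616,560))]),(800,360)))
E
```

```text
time: 8.85
eef_pos: [0.5935, -0.2966, 0.0878]
tcp_rot: [-0.274, 0.962, 0.0, -0.0]
contact_force: [0.2, 0.2, -0.2]
opening: 0.202
finger_force: 0.0
time: 9.35
eef_pos: [0.6004, -0.3077, 0.0885]
tcp_rot: [-0.273, 0.962, -0.0, 0.0]
contact_force: [0.2, 0.9, -0.5]
opening: 0.204
finger_force: 0.0
wrist {'knob_a': [(0.84, array([ 0.5951, -0.2984,  0.1073])), (0.81, array([ 0.499 , -0.0526,  0.1033]))]}
scene {'knob_a': [(0.55, array([ 0.5964, -0.2994,  0.1135]))]}
```

View pics/c6.png

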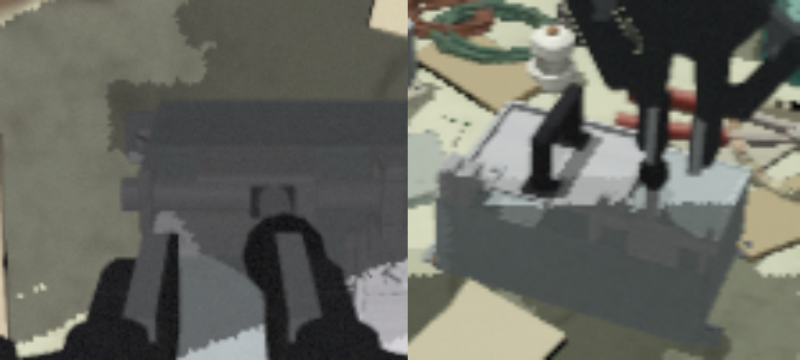

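In the scene crop the free finger's tip ends at about (697,172), higher than the reported TCP would put it. I'll triangulate that fingertip.

```bash
python3 - <<'E'
from h import *
s=ctrl.get_state();T=R.from_quat(s['tcp_rot'])
r=ctrl.read_camera('wrist');q=ctrl.read_camera('scene')
def tri(u,v):
    d1=ray(r,u,True);d2=ray(q,v,False);A=np.c_[d1,-d2];t=np.linalg.lstsq(A,q['xyz']-r['xyz'],rcond=None)[0]
    a=r['xyz']+t[0]*d1;b=q['xyz']+t[1]*d2;return (a+b)/2,np.linalg.norm(a-b)
p,g=tri((292.7,243),(381,228.2));print('tip in tool',T.inv().apply(p-s['eef_pos']).round(4),g)
p,g=tri((230+270/2.55,150+225/2.55),(300+245/3.567,180+175/3.567));print('knob',p.round(4),g,'in tool',T.inv().apply(p-s['eef_pos']).round(4))
for z in(0,-.02,-.03):
  for y in(-.014,.014):
    w=s['eef_pos']+T.apply([0,y,z]);print(y,z,wristpix(r,w)[0].round(1),pinpix(q,w)[0].round(1))
E
```

```text
tip in tool [ 0.0092 -0.0143 -0.0359] 0.004841445092245809
knob [ 0.5876 -0.3041  0.1151] 0.0022536881578117274 in tool [ 0.009   0.0088 -0.0271]
-0.014 0 [294.3 235.8] [379.6 240.1]
0.014 0 [339.7 235.8] [366.2 236.6]
-0.014 -0.02 [291.8 249. ] [380.3 232.2]
0.014 -0.02 [342.2 249. ] [366.8 228.7]
-0.014 -0.03 [290.4 256.7] [380.7 228.2]
0.014 -0.03 [343.6 256.7] [367.1 224.7]
```

The visible finger ends are about 30 mm above the reported TCP, so they passed over the knob. I'll re-centre and descend carefully, watching the force.

```bash

python3 -m inch '[[0,0.005,-0.02,0,0,0,0.45],[0,0.012,-0.02,0,0,0,0.45],[0.002,0.012,-0.02,0,0,0,0.45],[0.002,0.012,0.0,0,0,0,0.45],[0.002,0.012,0.006,0,0,0,0.45],[0.002,0.012,0.010,0,0,0,0.45]]'
python3 -m inch '[[0,0,0.003,0,0,0,0.45],[0,0,0.003,0,0,0,0.0],[0,0,0.003,0,0,0,0.0],[0,0,0.003,0,0,0,0.0],[0,0,0.003,0,0,0,0.0],[0,0,0.003,0,0,0,0]]' 40
```

```text
time: 10.4
eef_pos: [0.5912, -0.2974, 0.0762]
tcp_rot: [-0.274, 0.962, 0.001, -0.001]
contact_force: [0.2, 0.5, -0.1]
opening: 0.449
finger_force: 0.0
time: 11.15
eef_pos: [0.5919, -0.2976, 0.0753]
tcp_rot: [-0.274, 0.962, 0.0, -0.0]
contact_force: [-1.6, 2.5, 1.4]
opening: 0.172
finger_force: 39.1
```

Gripped, at 39 N. Now I'll pull back 27 mm and swing outward.

```bash

python3 -m inch '[[0,-0.01,0,0,0,0,0],[0,-0.018,0,0,0,0,0],[0,-0.024,0,0,0,0,0],[0,-0.027,0,0,0,0,0],[0,-0.027,0,0,0,0,0]]' 60
python3 -m inch '[[0.006,0,0.0004,0,0,0,0],[0.012,0,0.0017,0,0,0,0],[0.018,0,0.004,0,0,0,0],[0.024,0,0.0075,0,0,0,0],[0.027,0,0.0095,0,0,0,0],[0.027,0,0.0095,0,0,0,0]]' 60
python3 - <<'E'
from h import *
for c in('wrist','scene','side'):
    ctrl.read_camera(c);print(c,marks(c,['knob_a']))
E
```

```text
time: 11.78
eef_pos: [0.6052, -0.3188, 0.0754]
tcp_rot: [-0.274, 0.962, 0.003, -0.001]
contact_force: [-3.7, 7.1, 5.7]
opening: 0.155
finger_force: 58.8
time: 12.52
eef_pos: [0.5824, -0.3324, 0.0655]
tcp_rot: [-0.273, 0.962, 0.003, -0.001]
contact_force: [-3.6, 7.2, 3.8]
opening: 0.153
finger_force: 58.9
wrist {'knob_a': [(0.9, array([ 0.4973, -0.0533,  0.1001])), (0.74, array([ 0.5855, -0.3286,  0.1023]))]}
scene {'knob_a': [(0.62, array([ 0.5041, -0.0585,  0.106 ])), (0.5, array([ 0.5399, -0.2034,  0.0685])), (0.48, array([ 0.588 , -0.3325,  0.1044]))]}
side {'knob_a': [(0.59, array([ 0.5001, -0.0541,  0.1053])), (0.45, array([ 0.5807, -0.3285,  0.1019]))]}
```

Bolt_a is held: the knob reads at z≈0.103, rolled out. I'll release, rise and move to the door handle.

```bash

python3 -m inch '[[0,0,0,0,0,0,0.5],[0,0,0,0,0,0,0.5],[0,0,-0.05,0,0,0,0.5],[-0.02,0.03,-0.065,0,0,0,0.5],[-0.05,0.065,-0.065,0,0,0,0.5],[-0.08,0.1,-0.065,0,0,0,0.5],[-0.0815,0.103,-0.04,0,0,0,0.5],[-0.0815,0.103,-0.02,0,0,0,0.5],[-0.0815,0.103,-0.005,0,0,0,0.5],[-0.0815,0.103,0,0,0,0,0.5]]'
python3 - <<'E'
from h import *
for c in('wrist','scene','side'):
    q=ctrl.read_camera(c);print(c,marks(c,['knob_a','door_handle']))
    cv2.imwrite(f'pics/{c}7.png',q['pixels'][:,:,::-1])
a=cv2.imread('pics/wrist7.png')[130:310,220:420];b=cv2.imread('pics/scene7.png')[180:280,300:410]
cv2.imwrite('pics/c7.png',cv2.resize(np.hstack([cv2.resize(a,(622,560)),cv2.resize(b,(616,560))]),(800,362)))
E
```

```text
time: 14.08
eef_pos: [0.5975, -0.205, 0.0639]
tcp_rot: [-0.273, 0.962, 0.001, -0.001]
contact_force: [-0.2, 0.2, -0.1]
opening: 0.499
finger_force: 0.0
wrist {'knob_a': [(0.61, array([ 0.5   , -0.0549,  0.1015]))], 'door_handle': [(0.98, array([ 0.5981, -0.2005,  0.0911]))]}
scene {'knob_a': [(0.56, array([ 0.5868, -0.332 ,  0.1052])), (0.43, array([ 0.5056, -0.0582,  0.1032]))], 'door_handle': [(0.93, array([ 0.5981, -0.2019,  0.0883]))]}
side {'knob_a': [(0.61, array([ 0.5026, -0.0546,  0.102 ]))], 'door_handle': [(0.7, array([ 0.5938, -0.2019,  0.0962]))]}
```

View pics/c7.png

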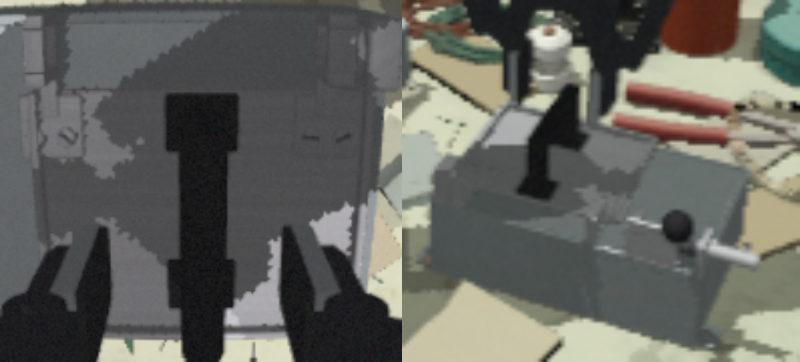

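The fingers straddle the handle bar near its top, and knob_a stays swung out with the bolt held. I'll go about 20 mm lower, grip, slide 13.5 mm and lift.

```bash

python3 -m inch '[[0.002,0.003,0.008,0,0,0,0.5],[0.002,0.003,0.015,0,0,0,0.5],[0.002,0.003,0.02,0,0,0,0.5],[0.002,0.003,0.02,0,0,0,0],[0.002,0.003,0.02,0,0,0,0],[0.002,0.003,0.02,0,0,0,0],[0.002,0.003,0.02,0,0,0,0],[0.002,0.003,0.02,0,0,0,0]]' 90
python3 - <<'E'
from h import *
A=[];Bx=[]
for c in('wrist','scene','side'):
    r=ctrl.read_camera(c);
    for t,l in marks(c,['door','door_pin_eye','door_bolt_eye','pin_a']).items():
        for cf,p in l:
            k=t.replace('_a','');e=loc2w([.607,-.228,.555],L[k])
            if np.linalg.norm(e-p)<.02:(Bx if k=='pin' else A).append((L[k],p))
print('door',*fit(A));print(fit(A+Bx)[0]);s=ctrl.get_state();print(s['eef_pos'],w2loc(fit(A)[0],s['eef_pos']))
E
```

```text
time: 15.52
eef_pos: [0.5954, -0.2033, 0.0458]
tcp_rot: [-0.274, 0.962, -0.0, 0.0]
contact_force: [2.4, -2.0, -1.9]
opening: 0.115
finger_force: 89.4
door [ 0.60694233 -0.22862814  0.55297208] [1.02975813 1.79111872 3.38538459 2.6326068  1.45402617 1.72264282
 7.76447876 4.34635098 5.44132135]
[ 0.60698058 -0.22872102  0.55663889]
[ 0.59538914 -0.20326655  0.04586799] [ 3.48900116 27.64983827 45.86798838]
```

```bash

python3 -m inch '[[0,-0.005,0,0,0,0,0],[0,-0.01,0,0,0,0,0],[0,-0.0135,0,0,0,0,0],[0,-0.0135,0,0,0,0,0]]' 90
python3 -m inch '[[0,0,-0.005,0,0,0,0],[0,0,-0.012,0,0,0,0],[0,0,-0.025,0,0,0,0]]' 90
python3 -m inch '[[0,0,-0.02,0,0,0,0],[0,0,-0.05,0,0,0,0],[0,0,-0.065,0,0,0,0],[0,0,-0.065,0,0,0,0]]' 90
python3 - <<'E'
from h import *
A=[];B=[];s=ctrl.get_state()
T=R.from_quat(s['tcp_rot'])
for c in('wrist','scene','side'):
    r=ctrl.read_camera(c);np.savez(f'{c}8.npz',**r)
    for t,l in marks(c,['door','door_pin_eye','door_bolt_eye','door_handle','pin_b','box_b']).items():
        print(c,t,[(round(a,2),np.round(p,4).tolist(),T.inv().apply(p-s['eef_pos']).round(4).tolist()) for a,p in l])
print('yaw tool',np.arctan2(*-T.as_matrix()[:2,1][[0]].repeat(1),T.as_matrix()[1,1]))
E
```

```text
time: 16.77
eef_pos: [0.6022, -0.2145, 0.0458]
tcp_rot: [-0.273, 0.962, 0.0, -0.0]
contact_force: [-2.4, 3.6, 4.5]
opening: 0.108
finger_force: 90.2
time: 17.15
eef_pos: [0.6014, -0.2144, 0.07]
tcp_rot: [-0.274, 0.962, 0.0, -0.001]
contact_force: [0.8, -0.0, -2.8]
opening: 0.114
finger_force: 89.2
time: 17.65
eef_pos: [0.6034, -0.2152, 0.1382]
tcp_rot: [-0.274, 0.962, -0.002, 0.002]
contact_force: [0.4, -0.0, -2.3]
opening: 0.117
finger_force: 89.2
wrist door [(0.56, [0.614, -0.2391, 0.1449], [0.0036, -0.026, -0.0066])]
wrist door_pin_eye [(0.84, [0.5401, -0.2085, 0.1624], [0.0503, 0.0389, -0.0245])]
wrist door_bolt_eye [(0.8, [0.5909, -0.2793, 0.1592], [0.0443, -0.0481, -0.0209])]
wrist door_handle [(0.62, [0.6088, -0.2109, 0.1838], [-0.0069, 0.0006, -0.0456])]
wrist pin_b [(0.69, [0.5371, -0.2023, 0.0701], [0.0497, 0.0461, 0.0678]), (0.63, [0.4616, 0.0712, 0.0663], [-0.03, 0.3184, 0.0707])]
wrist box_b [(0.67, [0.6022, -0.2342, 0.0009], [0.0113, -0.015, 0.1373]), (0.58, [0.5237, 0.0451, 0.0053], [-0.0689, 0.2638, 0.132])]
scene door [(0.85, [0.6145, -0.2396, 0.1473], [0.0034, -0.02
[... 439 characters left out ...]
.3243, 0.0663])]
scene box_b [(0.97, [0.5302, 0.0458, 0.003], [-0.0748, 0.2609, 0.1343])]
side door [(0.69, [0.6095, -0.232, -0.0007], [0.004, -0.017, 0.1389]), (0.65, [0.6083, -0.2385, 0.1461], [0.0081, -0.0225, -0.0079])]
side door_pin_eye [(0.96, [0.5429, -0.2045, 0.1576], [0.0458, 0.0408, -0.0197])]
side door_bolt_eye []
side door_handle [(0.74, [0.6019, -0.2133, 0.1868], [0.0002, 0.0022, -0.0486])]
side pin_b [(0.82, [0.537, -0.2011, 0.0665], [0.0492, 0.0472, 0.0714]), (0.7, [0.3978, -0.1269, -0.0007], [0.1287, 0.1838, 0.1378]), (0.61, [0.4541, 0.071, 0.0688], [-0.0235, 0.3222, 0.0681])]
side box_b [(0.76, [0.5313, 0.0444, -0.0034], [-0.075, 0.2592, 0.1407])]
yaw tool 0.5542346599269161
```

The door is off: its eyes read 90 mm higher, and the door sits in the tool as computed. I'll carry it over box_b, 13.5 mm short of home and about 90 mm up, and measure again there.

```bash

python3 -m inch '[[-0.01,0.03,0,0,0,0,0],[-0.02,0.075,0,0,0,0,0],[-0.035,0.125,0,0,0,0,0],[-0.05,0.175,0,0,0,0.01,0],[-0.06,0.22,0,0,0,0.019,0],[-0.07,0.25,0,0,0,0.019,0],[-0.076,0.275,0,0,0,0.019,0],[-0.076,0.275,0,0,0,0.019,0],[-0.076,0.275,0.03,0,0,0.019,0],[-0.076,0.275,0.03,0,0,0.019,0]]' 90
cat > meas.py <<'E'
from h import *
from collections import defaultdict
def run(n=3,b0=(.5278,.0448,.535)):
    s=ctrl.get_state();T=R.from_quat(s['tcp_rot']);D=defaultdict(list);dz=s['eef_pos'][2]-.0458
    print(s['time'],s['eef_pos'].round(4),'yaw',np.arctan2(-T.as_matrix()[0,1],T.as_matrix()[1,1]).round(4))
    tcp=w2loc(b0,s['eef_pos']);
    for i in range(n):
        for c in('wrist','scene','side'):
            ctrl.read_camera(c)
            for t,l in marks(c,['door_pin_eye','door_bolt_eye','pin_b','box_b']).items():
                exp={'door_pin_eye':(tcp[0]-48.5,tcp[1]+37.5,68+dz*1000),'door_bolt_eye':(tcp[0]-48.5,tcp[1]-46.5,68+dz*1000),'pin_b':(-45,59,68),'box_b':(0,0,0)}[t]
                for cf,p in l:
                    e=w2loc(b0,p)-exp
                    if np.linalg.norm(e)<13: D[t,c].append(e)
    for k,v in sorted(D.items()): print(k,len(v),np.mean(v,0).round(1),np.std(v,0).round(1))
E
python3 -c "import meas;meas.run(2)
r=meas.ctrl.read_camera('wrist');meas.np.savez('w9.npz',**r);meas.cv2.imwrite('pics/w9.png',meas.cv2.resize(r['pixels'][90:330,180:500,::-1],None,fx=2.4,fy=2.4))"
```

```text
time: 19.95
eef_pos: [0.5201, 0.0588, 0.1033]
tcp_rot: [-0.264, 0.964, 0.001, -0.003]
contact_force: [-0.5, 0.1, -2.2]
opening: 0.116
finger_force: 89.1
19.95 [0.5201 0.0588 0.1033] yaw 0.5346
('box_b', 'scene') 2 [2.  0.4 3. ] [1.1 1.7 0.3]
('box_b', 'side') 2 [ 1.3 -2.6 -3.2] [0.2 0.3 0.3]
('box_b', 'wrist') 2 [-1.1  3.4  2.3] [1.2 0.1 0.2]
('door_bolt_eye', 'scene') 2 [ 4.8 -3.8  4.4] [0.2 0.4 0.6]
('door_bolt_eye', 'side') 1 [5.5 2.6 1.5] [0. 0. 0.]
('door_bolt_eye', 'wrist') 2 [ 2.2  0.4 -1.9] [2.1 0.  1.9]
('door_pin_eye', 'scene') 1 [-0.5 -3.9  4.7] [0. 0. 0.]
('door_pin_eye', 'side') 1 [3.3 0.2 0.4] [0. 0. 0.]
('door_pin_eye', 'wrist') 2 [-0.2 -0.3  2.9] [2.2 1.  0.5]
('pin_b', 'scene') 2 [-1.2  4.7 -0.1] [0.  0.6 1.1]
('pin_b', 'side') 2 [ 0.6  1.5 -0.6] [0.9 0.6 0.4]
('pin_b', 'wrist') 2 [-1.4  1.4 -1.5] [1.7 0.5 0.8]
```

View pics/w9.png

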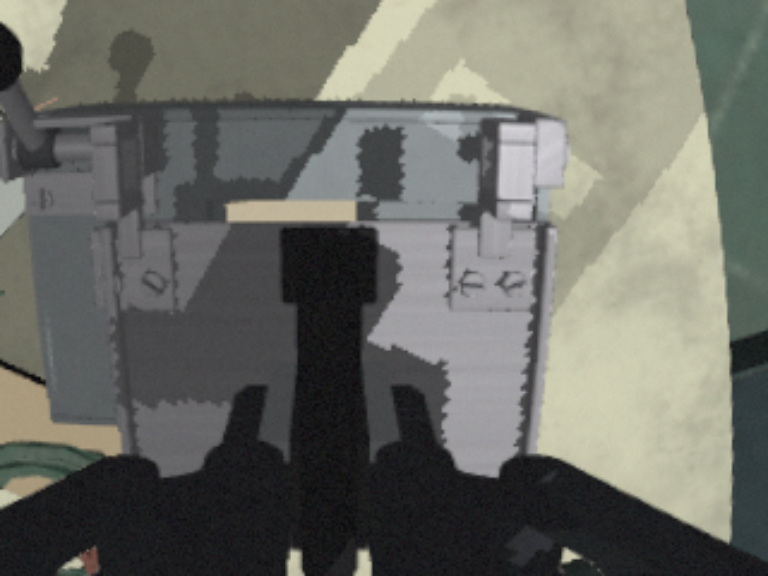

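The picture shows the door over the box and parallel to it. The pin eye is at about (516,170), the bolt eye at (118,170), the pin's shoulder at (552,152), and the box's hinge-side wall edge at y≈108. Next I'll compare predicted with observed pixels.

```bash
python3 - <<'E'
from h import *
r=dict(np.load('w9.npz'));b=(.5278,.0448,.535)
tcp=np.array([.5201,.0588]);yaw=.5346
c,s=np.cos(yaw),np.sin(yaw);o=tcp-np.array([c*3.5-s*27.4,s*3.5+c*27.4])/1000
d=(o[0],o[1],yaw);print('door in box',w2loc(b,[*o,0]).round(1))
dz=57.5
f=lambda p,l:((wristpix(r,loc2w(p,l))[0]-[180,90])*2.4).round(0)
for n,l in {'plate edge -31,y80 corner':(-31,80,59),'plate corner -31,-26':(-31,-26,59),'handle -x end top L':(-27,21,100),'handle -x end top R':(-27,33,100),'eyeP top corners':(-55,61,78),'':(-35,61,78),' ':(-55,69,78),'  ':(-35,69,78),'eyeP bottom':(-55,61,58),'eyeB':(-55,-22,78),'eyeB2':(-35,-22,78),'eyeB3':(-35,-16,78)}.items(): print('door',n,f(d,(l[0],l[1],l[2]+dz)))
for n,l in {'front wall top mid':(-55,20,56),'front -85':(-55,-85,56),'front 85':(-55,85,56),'inner rim mid (-53?)':(-52,20,56),'corner 55,-85':(55,-85,56),'shoulder top -53':(-53,70,76),'shoulder top -37':(-37,70,76),'deck -24':(-40,-24,55),'pin tip':(-45,59,72),'bolt tip':(-45,-39,72)}.items(): print('box',n,f(b,l))
E
```

```text
door in box [ -3.  -11.4   0. ]
door plate edge -31,y80 corner [554. 220.]
door plate corner -31,-26 [105. 220.]
door handle -x end top L [296. 287.]
door handle -x end top R [364. 287.]
door eyeP top corners [499. 122.]
door  [495. 219.]
door   [537. 123.]
door    [532. 219.]
door eyeP bottom [479. 115.]
door eyeB [ 90. 124.]
door eyeB2 [ 96. 220.]
door eyeB3 [123. 219.]
box front wall top mid [344. 112.]
box front -85 [ 17. 121.]
box front 85 [551. 116.]
box inner rim mid (-53?) [344. 121.]
box corner 55,-85 [ 51. 431.]
box shoulder top -53 [521. 126.]
box shoulder top -37 [519. 182.]
box deck -24 [202. 161.]
box pin tip [480. 151.]
box bolt tip [141. 152.]
```

```bash

python3 -m inch '[[-0.0015,0,0.015,0,0,0,0],[-0.0015,0,0.03,0,0,0,0],[-0.0015,0,0.04,0,0,0,0],[-0.0015,0,0.045,0,0,0,0],[-0.0015,0,0.045,0,0,0,0]]' 90
python3 -c "import meas;meas.run(2,(.5255,.0458,.535))
r=meas.ctrl.read_camera('wrist');meas.np.savez('w10.npz',**r);meas.cv2.imwrite('pics/w10.png',meas.cv2.resize(r['pixels'][110:210,200:460,::-1],(800,308),interpolation=meas.cv2.INTER_CUBIC))"
```

```text
time: 22.12
eef_pos: [0.5231, 0.0601, 0.0601]
tcp_rot: [-0.264, 0.964, 0.0, -0.001]
contact_force: [-0.0, -0.1, -2.1]
opening: 0.119
finger_force: 89.2
22.125 [0.5231 0.0601 0.0601] yaw 0.5352
('box_b', 'scene') 2 [4.8 0.7 1.6] [2.2 0.8 1. ]
('box_b', 'side') 2 [ 2.  -2.9 -1.4] [0.9 0.6 1. ]
('door_bolt_eye', 'scene') 2 [ 2.2 -3.   1.9] [0.8 1.1 0.3]
('door_bolt_eye', 'wrist') 2 [ 1.8 -2.3 -1.6] [0.2 1.  0.8]
('door_pin_eye', 'scene') 2 [-0.9  0.9  3.3] [1.3 0.4 1. ]
('door_pin_eye', 'side') 2 [ 2.3  3.9 -1.8] [0.7 0.3 0.8]
('door_pin_eye', 'wrist') 2 [ 2.1  2.  -0.7] [1.  0.1 0.7]
('pin_b', 'scene') 2 [ 2.2  1.8 -1.2] [0.3 0.5 0. ]
('pin_b', 'side') 2 [-1.8 -2.1  0.4] [0.9 1.7 0.4]
('pin_b', 'wrist') 2 [-0.9 -3.2 -0.9] [0.9 0.2 0.6]
```

View pics/w10.png

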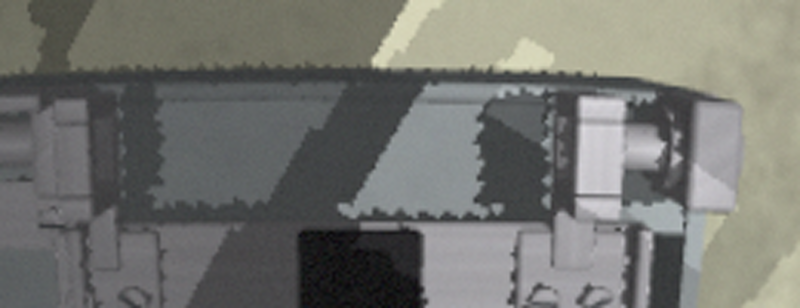

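The pin is clear at (645,147), between the eye (578–622, 97–222) and the shoulder post at x=690. The bolt rod is on the left at y≈143. I'll convert those to hinge coordinates.

```bash
python3 - <<'E'
from h import *
r=dict(np.load('w10.npz'));b=(.5255,.0458,.535)
print('cam loc',w2loc(b,r['xyz']).round(1))
def L_(uv,z):
    d=ray(r,np.array(uv)/800*260+[200,110] -.0,True);t=(z-r['xyz'][2])/d[2];return w2loc(b,r['xyz']+t*d).round(1)
z=.078+.0143
print('eye +x edge top',L_((600,222),z),'eye -x edge top',L_((600,97),z),L_((600,118),z),'right face',L_((622,160),z),'left',L_((578,160),z))
print('pin edges',L_((645,125),.068),L_((645,167),.068),'pin root/shoulder',L_((690,150),.068))
print('bolt edges',L_((15,120),.068),L_((15,165),.068),'plate corner',L_((652,228),.056+.003+.0143),'wall edge',L_((350,72),.056))
g=r['pixels'].astype(int).sum(2)
for y in(0,): 
    u=int(200+645/800*260);print(u,[ (v,g[v,u]) for v in range(136,176)])
u=int(200+612/800*260);print(u,[(v,g[v,u]) for v in range(132,190)])
E
```

```text
cam loc [-64.8  13.3 238.2]
eye +x edge top [-34.9  51.6  92.3] eye -x edge top [-54.9  50.7  92.3] [-51.6  50.8  92.3] right face [-45.   54.8  92.3] left [-44.8  47.5  92.3]
pin edges [-48.3  65.8  68. ] [-40.5  66.2  68. ] pin root/shoulder [-43.9  75.   68. ]
bolt edges [-49.8 -50.9  68. ] [-41.3 -51.4  68. ] plate corner [-30.   66.7  73.3] wall edge [-56.4  11.5  56. ]
409 [(136, np.int64(304)), (137, np.int64(212)), (138, np.int64(238)), (139, np.int64(316)), (140, np.int64(433)), (141, np.int64(448)), (142, np.int64(275)), (143, np.int64(208)), (144, np.int64(195)), (145, np.int64(193)), (146, np.int64(197)), (147, np.int64(195)), (148, np.int64(204)), (149, np.int64(205)), (150, np.int64(304)), (151, np.int64(397)), (152, np.int64(413)), (153, np.int64(453)), (154, np.int64(506)), (155, np.int64(531)), (156, np.int64(563)), (157, np.int64(587)), (158, np.int64(608)), (159, np.int64(586)), (160, np.int64(562)), (161, np.int64(527)), (162, np.int64(492)), (163, np.int64(435)), (164, np.int64(384)), (165, np.int64(245)), (166, np.int64(199)), (167, np.int64(231)), (168, np.int6
[... 743 characters left out ...]
8, np.int64(610)), (159, np.int64(613)), (160, np.int64(607)), (161, np.int64(606)), (162, np.int64(606)), (163, np.int64(598)), (164, np.int64(605)), (165, np.int64(601)), (166, np.int64(599)), (167, np.int64(600)), (168, np.int64(602)), (169, np.int64(597)), (170, np.int64(593)), (171, np.int64(596)), (172, np.int64(604)), (173, np.int64(373)), (174, np.int64(478)), (175, np.int64(587)), (176, np.int64(611)), (177, np.int64(604)), (178, np.int64(587)), (179, np.int64(581)), (180, np.int64(560)), (181, np.int64(426)), (182, np.int64(337)), (183, np.int64(418)), (184, np.int64(415)), (185, np.int64(401)), (186, np.int64(471)), (187, np.int64(498)), (188, np.int64(500)), (189, np.int64(505))]
```

```bash

python3 -m inch '[[-0.0006,0,0.005,0,0,0,0],[-0.0006,0,0.01,0,0,0,0],[-0.0006,0,0.013,0,0,0,0],[-0.0006,0,0.0145,0,0,0,0],[-0.0006,0,0.0145,0,0,0,0]]' 90
python3 -m inch '[[0,0.003,0,0,0,0,0],[0,0.006,0,0,0,0,0],[0,0.006,0,0,0,0,0]]' 90
```

```text
time: 24.3
eef_pos: [0.5239, 0.0604, 0.0461]
tcp_rot: [-0.264, 0.964, 0.0, 0.0]
contact_force: [-0.3, -0.2, -2.8]
opening: 0.115
finger_force: 89.2
time: 24.68
eef_pos: [0.5206, 0.0659, 0.0461]
tcp_rot: [-0.265, 0.964, 0.0, -0.0]
contact_force: [0.4, -0.8, -2.6]
opening: 0.116
finger_force: 89.2
```

```bash

python3 -m inch '[[0,0.003,0,0,0,0,0],[0,0.006,0,0,0,0,0],[0,0.0075,0,0,0,0,0],[0,0.0075,0,0,0,0,0]]' 90
python3 -m inch '[[0,0.0015,0.0005,0,0,0,0],[0,0.003,0.001,0,0,0,0],[0,0.003,0.001,0,0,0,0]]' 90
python3 -c "import meas;meas.run(2,(.5255,.0458,.535))"
```

```text
time: 25.18
eef_pos: [0.5172, 0.0719, 0.0463]
tcp_rot: [-0.265, 0.964, -0.0, 0.0]
contact_force: [-1.0, -1.2, -2.1]
opening: 0.11
finger_force: 89.3
time: 25.55
eef_pos: [0.5176, 0.0726, 0.0467]
tcp_rot: [-0.265, 0.964, -0.003, 0.002]
contact_force: [1.7, -7.4, 0.7]
opening: 0.118
finger_force: 89.7
25.55 [0.5176 0.0726 0.0467] yaw 0.5371
('box_b', 'scene') 2 [4.6 1.2 0.2] [1.1 0.7 0.8]
('box_b', 'side') 2 [ 3.1 -3.7 -2.7] [1.6 0.3 0.1]
('door_bolt_eye', 'scene') 2 [ 2.1 -3.1  1.9] [1.  1.1 2. ]
('door_bolt_eye', 'wrist') 2 [ 1.8 -1.1  0.5] [1.1 1.5 0.8]
('door_pin_eye', 'scene') 2 [-2.  -1.7  1.5] [0.7 0.2 0.8]
('door_pin_eye', 'side') 2 [-0.1  2.7 -2.3] [1.7 0.8 0.7]
('door_pin_eye', 'wrist') 2 [-0.3  1.8 -0.4] [1.2 0.3 0.9]
('pin_b', 'scene') 2 [ 3.6  0.5 -2.2] [0.9 0.2 2. ]
('pin_b', 'side') 2 [-1.3 -3.2  0.9] [1.4 1.  1.2]
('pin_b', 'wrist') 2 [ 1.8 -2.8 -0.8] [1.7 0.7 1.8]
```

Contact with the shoulder: −7.4 N along the hinge, the weight is off the gripper, and travel was 14.4 mm. I'll release, rise and go to knob_b.

```bash

python3 -m inch '[[0,0,0,0,0,0,0.5],[0,0,0,0,0,0,0.5],[0,0,0,0,0,0,0.5],[0,0,-0.04,0,0,0,0.5],[0,0,-0.08,0,0,0,0.5],[0.03,-0.04,-0.09,0,0,0,0.5],[0.06,-0.08,-0.09,0,0,0,0.5],[0.079,-0.1035,-0.08,0,0,0,0.5],[0.079,-0.1035,-0.08,0,0,0,0.5]]'
python3 - <<'E'
from h import *
s=ctrl.get_state();T=R.from_quat(s['tcp_rot']);print(s['eef_pos'])
b=(.5255,.0458,.535)
for i in range(2):
  for c in('wrist','scene','side'):
    ctrl.read_camera(c)
    for t,l in marks(c,['knob_b','door','door_pin_eye','door_bolt_eye','door_handle','pin_b']).items():
        for cf,p in l:
            if t=='knob_b':
                if np.hypot(*(p[:2]-[.5015,-.055]))<.03: print(c,t,p.round(4),T.inv().apply(p-s['eef_pos']).round(4))
            else:
                e=w2loc(b,p)-L[t.replace('_b','')]
                if np.linalg.norm(e)<15:print(c,t,e.round(1))
E
```

```text
time: 28.18
eef_pos: [0.4995, -0.0558, 0.1243]
tcp_rot: [-0.263, 0.965, 0.001, -0.001]
contact_force: [-0.6, 0.6, -0.0]
opening: 0.501
finger_force: 0.0
[ 0.49945997 -0.05580235  0.12434319]
wrist knob_b [ 0.5008 -0.0525  0.0995] [-0.0029  0.0021  0.0248]
wrist door [4.9 2.8 0.3]
wrist door_pin_eye [ 0.2 -1.9  2.5]Traceback (most recent call last):
  File "<stdin>", line 12, in <module>
KeyError: 'doorolt_eye'
```

```bash

python3 -m inch '[[-0.002,0.001,0.03,0,0,0,0.5],[-0.002,0.001,0.05,0,0,0,0.5],[-0.002,0.001,0.061,0,0,0,0.5],[-0.002,0.001,0.061,0,0,0,0],[-0.002,0.001,0.061,0,0,0,0],[-0.002,0.001,0.061,0,0,0,0],[-0.002,0.001,0.061,0,0,0,0],[-0.002,0.001,0.061,0,0,0,0]]' 50
python3 -m inch '[[0,-0.0015,0,0,0,0,0],[-0.005,-0.0015,-0.003,0,0,0,0],[-0.01,-0.0015,-0.006,0,0,0,0],[-0.016,-0.0015,-0.008,0,0,0,0],[-0.022,-0.0015,-0.009,0,0,0,0],[-0.027,-0.0015,-0.0095,0,0,0,0],[-0.027,-0.0015,-0.0095,0,0,0,0]]' 50
```

```text
time: 29.52
eef_pos: [0.5034, -0.0536, 0.0654]
tcp_rot: [-0.264, 0.964, -0.001, 0.002]
contact_force: [4.3, -2.3, -0.9]
opening: 0.162
finger_force: 48.9
time: 30.4
eef_pos: [0.5232, -0.0376, 0.074]
tcp_rot: [-0.264, 0.964, 0.003, -0.003]
contact_force: [-6.8, 3.8, 6.7]
opening: 0.157
finger_force: 50.6
```

Gripped and rolled upright. I'll let the bolt travel home and release.

```bash

python3 -m inch '[[0,0.006,0,0,0,0,0],[0,0.012,0,0,0,0,0],[0,0.016,0,0,0,0,0],[0,0.016,0,0,0,0,0.7],[0,0.016,0,0,0,0,0.7],[0,0.016,0,0,0,0,0.7],[0,0.016,0,0,0,0,0.7],[0,0.016,-0.05,0,0,0,0.7],[0,0.016,-0.09,0,0,0,0.7],[0,0.016,-0.09,0,0,0,0.7]]'
python3 - <<'E'
from h import *
b=(.5255,.0458,.535);s=ctrl.get_state()
K=dict(L,knob_b=(-45,-50,112),pin_b=L['pin'])
from collections import defaultdict
D=defaultdict(list)
for i in range(2):
  for c in('wrist','scene','side'):
    r=ctrl.read_camera(c);cv2.imwrite(f'pics/{c}11.png',r['pixels'][:,:,::-1]);np.savez(f'{c}11.npz',**r)
    for t,l in marks(c,['knob_b','door','door_pin_eye','door_bolt_eye','door_handle','pin_b']).items():
        for cf,p in l:
            e=w2loc(b,p)-K[t]
            if np.linalg.norm(e)<30:D[t].append(e)
for t,v in D.items():print(t,len(v),np.median(v,0).round(1),np.round(v,1).tolist() if t=='knob_b' else '')
A=[(L['door_'+k],None) for k in()]
E
```

```text
time: 31.65
eef_pos: [0.5203, -0.0274, 0.1681]
tcp_rot: [-0.264, 0.964, -0.002, 0.004]
contact_force: [-0.4, -0.2, 1.0]
opening: 0.699
finger_force: 0.0
knob_b 5 [-1.  -0.6  0.7] [[-1.0, 0.1, -2.2], [-3.1, -0.6, 2.0], [-0.9, -0.1, -0.3], [-3.4, -5.0, 0.7], [-0.4, -1.5, 3.2]]
door 6 [ 4.   0.6 -0.1] 
door_pin_eye 6 [3.7 0.6 2. ] 
door_bolt_eye 6 [ 5.9 -1.9 -1.1] 
door_handle 6 [ 2.9  0.1 -0.9] 
pin_b 5 [-1.  -3.4 -0.9]
```

The knob marks say the bolt is home. The door's x reading is less certain, so I'll verify from straight above the hinge line.

```bash

python3 -m inch '[[-0.01,0.03,-0.0,0,0,0,0.7],[-0.02,0.06,-0.0,0,0,0,0.7],[-0.022,0.08,0,0,0,0,0.7],[-0.022,0.08,0,0,0,0,0.7]]'
python3 - <<'E'
from h import *
from collections import defaultdict
D=defaultdict(list);b=(.5255,.0458,.535)
K=dict(L,knob_b=(-45,-50,112),pin_b=L['pin'],box_b=(0,0,0))
for i in range(3):
  for c in('wrist','scene','side'):
    if i==2 and c!='wrist': continue
    r=ctrl.read_camera(c);np.savez(f'{c}12.npz',**r)
    for t,l in marks(c,['knob_b','door','door_pin_eye','door_bolt_eye','door_handle','pin_b','box_b']).items():
        for cf,p in l:
            e=w2loc(b,p)-K[t]
            if np.linalg.norm(e)<14:D[t,c].append(e)
for t,v in sorted(D.items()):print(t,len(v),np.mean(v,0).round(1))
r=dict(np.load('wrist12.npz'));print(w2loc(b,r['xyz']).round(0))
# rectify the hinge plane z=68 to local mm grid, 1 mm/px, print coarse profile
def rect(z,xs,ys):
    X,Y=np.meshgrid(xs,ys);w=np.array([loc2w(b,(x,y,z)) for x,y in zip(X.ravel(),Y.ravel())])
    uv=wristpix(r,w).astype(np.float32).reshape(X.shape+(2,))
    return cv2.remap(cv2.cvtColor(r['pixels'],cv2.COLOR_RGB2GRAY),uv[...,0],uv[...,1],cv2.INTER_LINEAR)
xs=np.arange(-66,-24,2);print('z68 rows y; cols x',xs.tolist())
for y,row in zip(range(-46,4,3),rect(68,xs,np.arange(-46,4,3))): print(y,' '.join('%3d'%v for v in row))
E
```

```text
time: 34.25
eef_pos: [0.495, 0.0542, 0.1636]
tcp_rot: [-0.265, 0.964, -0.0, -0.0]
contact_force: [0.1, -1.4, 0.4]
opening: 0.702
finger_force: 0.0
('box_b', 'scene') 2 [ 3.8 -0.7  1. ]
('box_b', 'side') 1 [ 0.6 -4.5 -1.6]
('door', 'scene') 2 [ 3.5 -1.   2.1]
('door', 'side') 2 [-1.   4.8 -0.1]
('door', 'wrist') 2 [3.3 2.3 0.9]
('door_bolt_eye', 'scene') 2 [ 5.9 -3.3  0.1]
('door_bolt_eye', 'side') 2 [ 6.   2.1 -3.4]
('door_bolt_eye', 'wrist') 3 [ 6.1 -1.3 -2.6]
('door_handle', 'scene') 2 [ 2.8 -2.5 -0.5]
('door_handle', 'side') 2 [0.3 1.1 0. ]
('door_handle', 'wrist') 3 [ 4.5  0.8 -1.3]
('door_pin_eye', 'scene') 2 [ 2.  -0.9  2.1]
('door_pin_eye', 'side') 2 [ 4.4  1.5 -1.2]
('door_pin_eye', 'wrist') 3 [ 2.8 -0.2  4. ]
('knob_b', 'scene') 2 [-0.8 -3.7  0.6]
('knob_b', 'side') 2 [-2.2 -2.5  2. ]
('knob_b', 'wrist') 3 [ 0.2  0.8 -2.2]
('pin_b', 'scene') 2 [ 2.7 -0.3 -1.2]
('pin_b', 'side') 2 [-0.5 -2.   1. ]
('pin_b', 'wrist') 3 [ 0.7 -2.5  0.7]
[-92.  22. 341.]
z68 rows y; cols x [-66, -64, -62, -60, -58, -56, -54, -52, -50, -48, -46, -44, -42, -40, -38, -36, -34, -32, -30, -28, -26]
-
[... 789 characters left out ...]
6
-19  98  96  62  55  58  81  62  85 101  93  95  95  92  99 101  67  70  73  81  82  76
-16 102  98  61  54  54  77  61  59  63  66  64  65  65  65  60  56  62  66  64  66  65
-13 100  96  60  56  56  81  73  77  79  81  67  81  64  62  63  62  64  62  67  68  66
-10 102  98  62  57  53  79  81  90  92  92  92  90  78  62  61  62  62  62  69  69  69
-7 102  98  60  54  56  80  83  90  92  91  90  89  86  74  64  64  59  63  66  65  67
-4 102  97  57  57  55  82  78  90  88  92  88  91  90  66  62  61  62  64  68  68  65
-1 112 134  88  58  55  79  86 141 161 161 106  91  88  73  82  65  61  61  67  67  67
2 191 181  78  64  60  80 109 158 162 163 157  79  65  65  63  61  62  62  66  67  69
```

```bash
python3 - <<'E'
from h import *
b=(.5255,.0458,.535);r=dict(np.load('wrist12.npz'))
def rect(z,xs,ys):
    X,Y=np.meshgrid(xs,ys);w=np.array([loc2w(b,(x,y,z)) for x,y in zip(X.ravel(),Y.ravel())])
    uv=wristpix(r,w).astype(np.float32).reshape(X.shape+(2,))
    return cv2.remap(cv2.cvtColor(r['pixels'],cv2.COLOR_RGB2GRAY),uv[...,0],uv[...,1],cv2.INTER_LINEAR)
k=rect(112,np.arange(-66,-26,1),np.arange(-76,-30,1));m=k<45
y,x=np.nonzero(m);print('knob y',np.percentile(y,[2,50,98])-76,'x',np.percentile(x,[2,50,98])-66,m.sum())
p=rect(78,np.arange(-60,-26,2),np.arange(50,92,2));print('pin end z78, cols x -60..')
for yy,row in zip(range(50,92,2),p):print(yy,' '.join('%3d'%v for v in row))
p=rect(59,np.arange(-45,-15,2),[-20,0,20,40,60,75]);print('plate edge, x -45..');print(p)
print(rect(59,[-10,20],np.arange(70,92,1)))
E
```

```text
knob y [-59.   -51.   -37.28] x [-56. -48. -40.] 265
pin end z78, cols x -60..
50  64  78 135 132 133 117 132 110 133 131 130 129 130 121 151 151 151
52  65  77 112  74  93  64  69  60  71  76  76  79 130 112 124  89 114
54  65  81 134  60  64  62  60  60  60  60  63  62 111 107 139 150 147
56  65  81 118  72  62  62  70  71  61  61  60  62  77  73 138 151 146
58  68  80  85  58  59  61  70  76  83  62  60  63  89  93 128 139 142
60  66  74  80  81  72  67  68  78  84  86  84  92 109 144 145 146 149
62  66  76  79 146 152 140 155 154 151 151 148 160 147 142 152 150 153
64  66  75  83 146 150 139 154 151 150 151 149 162 150 139 152 152 147
66  67  80 132 143 152 143 155 154 153 149 149 164 149 115 145 154 145
68  64  67  80  93 103 100 148 150 133 118 123 105 126  91 144 152 148
70  66  66  66  61  62  63  95  68 109  63  64  61  92  97 143 147 149
72  79  63  67 105 131 129 128 126 129 131 130 134 132  75  67  76  82
74 109  66  69 116 150 150 148 150 152 150 147 148 144  84 134 135 135
76 130  89  77 115 152 150 151 155 151 148 151 148 145 116 131 122 120
78 125 127 132 116 151 150 
[... 411 characters left out ...]
79 150 154 157 158 152 154 155 154 146 147 147 145 143 142
plate edge, x -45..
[[ 87  85  91  90  98  75  66  66  72  85  72  71  81  90  80]
 [142  95  83  63  82  64  59  60  65  69  67  68  69 108 136]
 [134 132 132 132 133 133 131 106 122  33  35  30  18  17  22]
 [133 131 131 131 132 135 134 113 140 151 149 149 149 148 148]
 [ 79  93  88  63  58  58  71  76  95 142 147 144 145 138 146]
 [105 102 104 105 106 105 111  97  71  79 122  94  92  92  98]]
[[140 147]
 [139 148]
 [137 148]
 [136 148]
 [127 143]
 [ 96 122]
 [ 72  83]
 [ 88  84]
 [134 125]
 [153 142]
 [145 137]
 [133 137]
 [135 148]
 [138 172]
 [139 185]
 [139 184]
 [139 181]
 [137 181]
 [135 182]
 [137 183]
 [138 185]
 [138 184]]
```

```bash
python3 -c "
from plant import ctrl
print(ctrl.sign_off());print(ctrl.get_state()['time'])"
```

```text
the job is handed in; nothing more can be done
None
the job is handed in; nothing more can be done
```

I moved the door from box_a to box_b, seated it against the fixed pin's shoulder, let box_b's bolt go home, and handed the job in at about 34 s; camera measurements put the door and bolt in place, but no verdict came back.

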